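# Slide the masking frame home on the light box

## Task

Slide the blue masking frame into its corner pocket on the light box, so that it frames the lit window: with a fingertip, push it gently flat against the metal rail where it lies, then keep it pressed to the rail and drag it along until it is fully home against the end stop. Only push and slide it, never pinch or lift it; leave the loupe, the pen and the jar where they are, and finish with the hand clear.

Things in the scene. Friction and masses are not known exactly. Their poses are not given: they have to be found in the camera images.
- light_box: Inspection light box, fixed: blue-grey case, flat black top plate 240 x 300 mm (x by y), 70 mm above the table. Origin under its centre at table height; x points from the user's side to the rail on the far edge, y along the rail towards the end stop.
- rail: Straight aluminium rail, fixed on the far edge of the black top, 290 mm long (y), 14 mm wide, 12 mm high. Origin at the middle of its underside; its guiding face, which looks to the user's side, is at its x = -7 mm (x = +99 mm of the light box). Axes as the light box.
- end_stop: Metal end stop, fixed, closing the +y end of the rail. Origin under the middle of its upright, on the top plate; axes as the light box. Face at its y = -7 mm (+130 mm of the light box), 15.6 mm high, its lip overhanging the pocket by 5 mm, 12.6 mm above the plate: the frame slides in under it. A keeper leg, 12 mm high, 70 mm from the rail, reaches back 45 mm with a flared lead-in.
- pocket (a point): Point on the black top plate where the centre of the frame's underside lies when it is home, against both rail and end stop: at x = +66, y = +92, z = +70 mm of the light box, the middle of the flush lit window (38 x 48 mm). Axes as the light box.
- mask_frame: Loose flat blue metal frame lying on the black top, about 75 g: 66 mm in its x, 76 mm in its y, 10 mm high, with a through opening 44 x 54 mm (x by y), bars 11 mm wide. Origin at the centre of its underside, so on the axis of the opening, where the black plate is bare and there is room for closed fingertips. At the start it lies askew by up to 20 degrees, off the rail and well short of the pocket, its long side roughly along the rail.
- loupe_mid (a point): Black standing loupe, 37 mm across, 44 mm high, loose on the near part of the black top; point half-way up. Leave alone.
- pen_mid (a point): Magenta pen, 136 mm long, 12 mm high, loose, lying on the near part of the black top about along the box's y; point at its middle. Leave alone.
- jar_mid (a point): Small amber jar with white cap, 44 mm across, 55 mm high, loose on the table beside the light box; point half-way up. Leave alone.
Mind the look-alikes: they are no part of the job. Of the things that look like the mask_frame, the middle-sized one is meant.

How it is judged:
On the way:
1. short of the pocket, the robot holds the frame pressed flat against the rail (x of mask_frame in the frame of pocket above -0.0035 m and angle between the x axis of mask_frame and the x axis of pocket, either way round below 0.07 rad and y of mask_frame in the frame of pocket below -0.03 m and contact force between mask_frame and rail above 0.2 N and contact force between mask_frame and the fingers above 0.2 N), for 0.1 s.
At the end, for the whole second after the job is handed in: The frame lies flat and at rest in the corner pocket, within 2.5 mm of its home against the rail and of its home against the end stop and within 0.05 rad of the rail's direction, so that its opening shows the whole lit window (x of mask_frame in the frame of pocket between -0.0025 and 0.0025 m and y of mask_frame in the frame of pocket between -0.0025 and 0.0025 m and angle between the x axis of mask_frame and the x axis of pocket, either way round below 0.05 rad and z of mask_frame in the frame of pocket below 0.002 m and angle between mask_frame's own z axis and vertical below 0.05 rad and linear speed of mask_frame below 0.01 m/s); the robot touches nothing.
It fails at once if the frame is lifted or tipped up off the top plate (6 mm, 0.2 rad) (z of mask_frame in the frame of pocket above 0.006 m or angle between mask_frame's own z axis and vertical above 0.2 rad).
It fails at once if over the last 60 mm before the pocket the frame is more than 7 mm off the rail (y of mask_frame in the frame of pocket above -0.06 m and x of mask_frame in the frame of pocket below -0.007 m).
It fails at once if the frame is pinched or rammed (the fingers' forces on it add up to more than 35 N; a fingertip's push is some 5 to 15 N) (contact force between mask_frame and the fingers above 35 N).
It fails at once if the loupe, the pen or the jar is moved by more than 20 mm or tipped (distance of any of loupe_mid, pen_mid, jar_mid from where it was at the start of the episode above 0.02 m or angle between any of loupe_mid, pen_mid, jar_mid's own z axis and vertical above 0.5 rad).
It also fails if it takes over 45 s, if anything falls off the work surface, if the arm or the gripper's body presses on something with over 40 N, if the wrist force passes 120 N, or if a joint passes its speed limit or range.

## Robot

A 6-joint arm with a two-finger parallel gripper is mounted at the origin on the work surface. World frame = base frame: x ahead of the robot, y to its left, z up, the work surface at z = 0. Lengths are in m, angles in rad, forces in N, time in s.
With the tool pointing down it reaches from about 0.325 to 0.775 m from the base axis. Payload 5.5 kg.
Tool frame: the origin (TCP) lies between the finger pads; the fingertips stand 8 mm ahead of it and the grasp point (between the pads) lies 11 mm behind it (tcp_to_tips is the distance from the TCP to the fingertips, in m); z points along the fingers, y is the line along which they close (so a half turn about z gives the same grasp; the last joint's range is limited). The gripper opens to 88 mm and grips with 3 to 60 N. Pads are 20 mm wide; open, the fingers measure 115 mm over their backs; the gripper's body (75 mm by 178 mm) begins 61 mm behind the grasp point.
Start: joints at [-1.178, 0.091, 1.231, -0, 1.82, -0.057], TCP at [0.261, -0.54, 0.202] pointing down, gripper open.
Joint ranges: [-2.87, 2.87], [-0.86, 2.18], [0.17, 2.46], [-1.51, 4.65], [0.06, 2.69], [-2.65, 2.65]. Speed limits (rad/s): [2.57, 2.57, 3.01, 3.14, 3.14, 3.14].

## Interface

Orientations are given as a unit quaternion [w, x, y, z].
In Python, from bench import * gives the robot as it stands. Calls block until the motion is done:
- move_to(position, orientation): joint-space move of the TCP to a pose.
- move_l(position, speed=0.15, orientation=None): straight line of the TCP; orientation=None keeps the orientation; speed is the mean speed in m/s.
- movej(angles): joint-space move.
- gripper_open() and close(): open the fingers fully, or close them until they stop; the grip force is fixed at half the most.
- hold(seconds).
- inverse_kinematics(position, orientation): joint angles nearest the present ones, or None.
- state(): the state.
- get_image(name): name is "scene" or "top" or "wrist"; returns a dict with "frame" (400x640x3 uint8, blue, green, red), "depth" (400x640 float32, m along the optical axis (not along the pixel's ray), 0 where there is no reading), "camera_matrix" (3x3 intrinsics, pixels), "view" (4x4, takes a point from world to camera coordinates). Camera axes: x right, y up, looking along -z (the intrinsics and any distortion apply to the point x, -y, -z); pixel columns grow to the right and rows downward; lengths in m; the calibration is good to about 2 mm. The wrist camera is an equidistant fisheye: a pixel r from the principal point sees the ray r / f radians off the axis. A picture is of the moment at which its call begins.
A pose or a line that the arm cannot do raises IKError and nothing moves.
- job_done(): hands the job in; it is judged then, once.
The state is a dict: "time": time; "joint_pos": joint angles; "dq": joint speeds; "joint_torque": joint torques, N m; "ee_pos": TCP position; "ee_rot": TCP orientation; "ft_force": force on the tool from outside, world axes, zero at the start; "moment": the same for the moment, N m; "finger_gap": finger opening in m; "finger_force": force on a finger pad.
Only numpy, scipy, OpenCV 4.12 (cv2) and the standard library are available. Lean on these libraries where they do the work, as an engineer would, in place of code of your own. Each camera call takes 0.05 s, during which the arm holds its last target. There are 200 camera calls.

## Working session

There is one attempt and no reset: what is moved stays moved. The work goes in short steps, each a Python script; the robot and the scene stay as the last script left them, time stands still between calls to the robot, and variables do not carry over. Pictures are saved under pics/ and viewed, at most 10 in all, crops included, and the job is handed in when it is done.

```bash
ls; mkdir -p pics; python3 - <<'E'
from bench import *
import cv2,numpy as np
for n in("scene","top"):
    d=get_image(n); cv2.imwrite(f"pics/{n}0.png",d["frame"]); np.savez(f"{n}0.npz",**d)
    print(n,d["camera_matrix"].tolist(),np.round(d["view"],3).tolist(),d.keys())
print(state())
E
```

```text
pics
scene [[500.1920281481173, 0.0, 320.7694396944488], [0.0, 500.1920281481173, 204.769545627663], [0.0, 0.0, 1.0]] [[0.44, 0.898, 0.02, -0.276], [-0.588, 0.271, 0.762, 0.329], [0.679, -0.347, 0.647, -1.403], [0.0, 0.0, 0.0, 1.0]] dict_keys(['frame', 'depth', 'camera_matrix', 'view'])
top [[423.1530303158629, 0.0, 325.7394379676369], [0.0, 423.1530303158629, 203.28900716402714], [0.0, 0.0, 1.0]] [[-0.024, -0.999, 0.033, -0.009], [0.981, -0.017, 0.195, -0.625], [-0.195, 0.037, 0.98, -0.759], [0.0, 0.0, 0.0, 1.0]] dict_keys(['frame', 'depth', 'camera_matrix', 'view'])
{'time': 0.1, 'joint_pos': array([-1.17771534e+00,  9.17572628e-02,  1.23174423e+00,  1.54717098e-06,
        1.81978273e+00, -5.67507996e-02]), 'dq': array([-0.00091238, -0.00102358, -0.00187816,  0.00116591,  0.00039652,
       -0.00031641]), 'joint_torque': array([ 3.36006880e-03, -4.47857809e+01, -4.07569170e+01,  7.01717497e-02,
        2.84190313e-02, -1.10140404e-04]), 'ee_pos': array([ 0.26074775, -0.54005551,  0.20064771]), 'ee_rot': array([-8.33981871e-04,  9.74812477e-01,  2.23024482e-01, -1.40823183e-04]), 'ft_force': array([-0.85817727, -0.32413206,  0.21250052]), 'moment': array([ 0.02544684, -0.02135594, -0.006852  ]), 'finger_force': 0.0, 'finger_gap': 0.0880657853257938}
```

View pics/scene0.png

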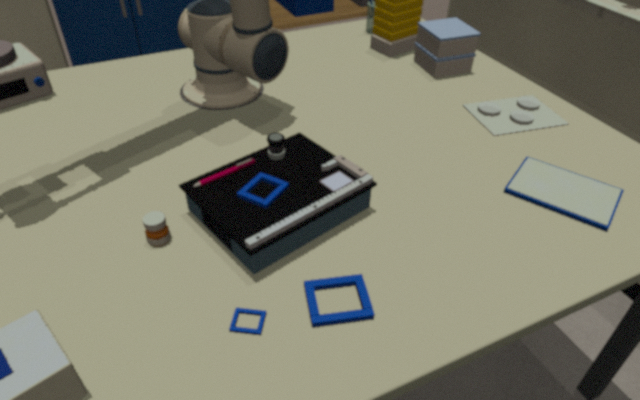

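View pics/top0.png

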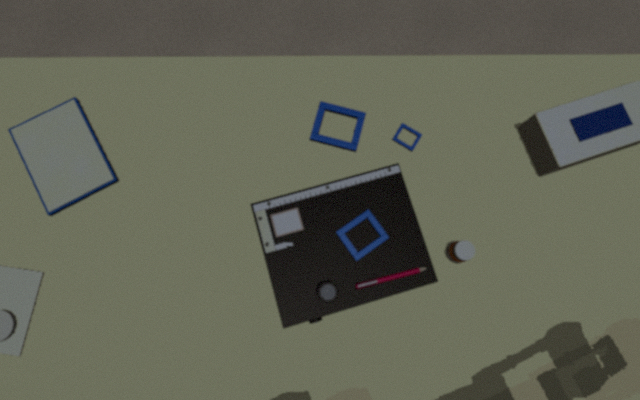

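Candidates for the frame, in the top view: a large one on the table at (338,126), a small one on the table at (407,137), and the middle-sized one on the black top at (362,235), which is the one I choose. The lit window is at (287,222), the rail runs from (252,207) to (398,168), and the pen, loupe and jar are at (390,278), (327,291) and (461,251).

```bash
cat > h.py <<'E'
import cv2,numpy as np
def cast(d,px,z):
    """pixels (N,2) -> world points on plane z (pinhole cameras)"""
    K,V=d["camera_matrix"],d["view"]; px=np.atleast_2d(px).astype(float)
    c=np.c_[(px[:,0]-K[0,2])/K[0,0],-(px[:,1]-K[1,2])/K[1,1],-np.ones(len(px))]
    r=c@V[:3,:3]; o=-V[:3,:3].T@V[:3,3]
    return o+r*((z-o[2])/r[:,2])[:,None]
def ray(d,p):
    a=cast(d,p,0.)[0]; o=-d["view"][:3,:3].T@d["view"][:3,3]; r=a-o; return o,r/np.linalg.norm(r)
def tri(d1,p1,d2,p2):
    o1,r1=ray(d1,p1);o2,r2=ray(d2,p2)
    t=np.linalg.lstsq(np.c_[r1,-r2],o2-o1,rcond=None)[0]
    a,b=o1+t[0]*r1,o2+t[1]*r2; return (a+b)/2,np.linalg.norm(a-b)
def blue(f): 
    h=cv2.cvtColor(f,cv2.COLOR_BGR2HSV); return cv2.inRange(h,(100,120,60),(125,255,255))
def near(m,p):
    cs,hi=cv2.findContours(m,cv2.RETR_CCOMP,cv2.CHAIN_APPROX_NONE)
    c=[(cv2.contourArea(c),i) for i,c in enumerate(cs) if cv2.pointPolygonTest(c,p,False)>=0 and hi[0][i][3]<0]
    return cs[max(c)[1]][:,0]
def rect(P):  # min-area rect of xy points in metres
    (c,s,a)=cv2.minAreaRect((P[:,:2]*1000).astype(np.float32)); return np.array(c)/1000,s,a
E
python3 - <<'E'
from h import *
T=dict(np.load("top0.npz"));S=dict(np.load("scene0.npz"))
cT=near(blue(T["frame"]),(362+0,213)) if 0 else None
def pick(D,p):
    m=blue(D["frame"]);n,l,st,ce=cv2.connectedComponentsWithStats(m)
    i=min([i for i in range(1,n) if st[i,4]>60],key=lambda i:np.hypot(*(ce[i]-p)));
    c=cv2.findContours((l==i).astype(np.uint8),cv2.RETR_EXTERNAL,cv2.CHAIN_APPROX_NONE)[0][0][:,0]; return c,ce[i],st[i]
for D,p,nm in((T,(362,235),'top'),(S,(263,189),'scene')):
    c,ce,st=pick(D,p); print(nm,ce,st, "rect@.08",rect(cast(D,c,.08)))
    # window: bright pixels in area
    g=cv2.cvtColor(D["frame"],cv2.COLOR_BGR2GRAY); m=(g>110).astype(np.uint8)
    n,l,s2,c2=cv2.connectedComponentsWithStats(m); q=(287,222) if nm=='top' else (337,182)
    i=l[q[1],q[0]]; print(" win",g[q[1],q[0]],s2[i],c2[i]); 
    if i:
        w=cv2.findContours((l==i).astype(np.uint8),0,1)[0][0][:,0]; print("  ",rect(cast(D,w,.07)))
    z=D["depth"]; 
    for q in (q,tuple(np.int32(c[0]))):
        dd=z[q[1],q[0]]; o,r=ray(D,q); k=dd/(-(D["view"][:3,:3]@r)[2]); print("  depthpt",o+k*r)
for a,b in((T,S),):
    print(tri(T,pick(T,(362,235))[1],S,pick(S,(263,189))[1]))
# box plate corners (top view pixels by eye), rail ends
print(cast(T,[(283,327),(437,280)],.07)); print(cast(T,[(252,204),(399,165),(398,172)],.082))
big=np.hstack([cv2.resize(T["frame"][150:340,240:450],None,fx=3,fy=3,interpolation=cv2.INTER_CUBIC)]);cv2.imwrite("pics/c1.png",cv2.convertScaleAbs(big,alpha=1.8))
E
```

```text
top [362.0259009  234.68693694] [336 209  53  52 888] rect@.08 (array([ 0.560586  , -0.08818402]), (67.66001892089844, 78.64801025390625), 33.84879684448242)
 win 114 [273 210  28  25 442] [286.59049774 221.98642534]
   (array([0.58872803, 0.05348873]), (35.715476989746094, 46.28297424316406), 15.472119331359863)
  depthpt [0.58852538 0.05283035 0.06813156]
  depthpt [ 0.61087975 -0.10086752  0.06844589]
scene [262.424 188.652] [236 172  53  35 750] rect@.08 (array([ 0.56675488, -0.09254379]), (71.46515655517578, 84.40455627441406), 33.53739547729492)
 win 168 [     0     18    640    382 144146] [331.35226784 239.68384832]
   (array([0.54680322, 0.16285083]), (1003.352783203125, 1435.356201171875), 36.92084884643555)
  depthpt [0.59660417 0.04916034 0.06942932]
  depthpt [ 0.50120278 -0.07566346  0.06757804]
(array([ 0.56051277, -0.08972503,  0.07286328]), np.float64(0.0021663047734013334))
[[ 0.39647948  0.06107698  0.07      ]
 [ 0.47346057 -0.22612203  0.07      ]]
[[ 0.62179817  0.11743937  0.082     ]
 [ 0.69389438 -0.16492769  0.082     ]
 [ 0.6799052  -0.16217445  0.082     ]]
```

View pics/c1.png

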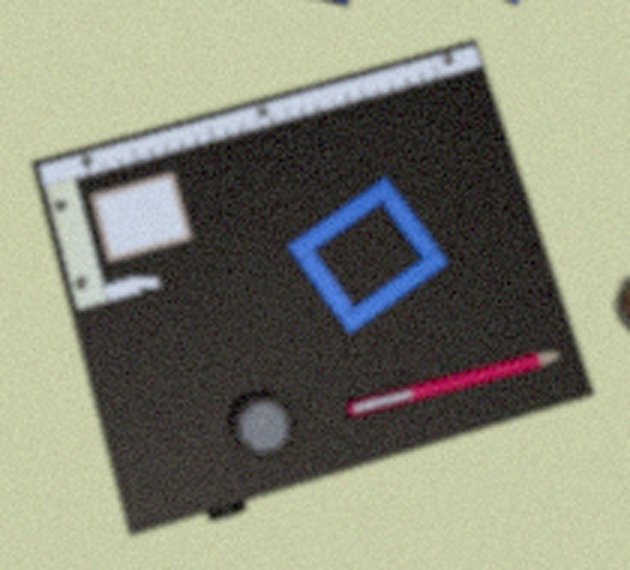

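The crop shows the 66 x 76 mm frame on the plate, at 33.8° yaw against about 15° for the box. The rail lies along the far edge, with the window in its left corner. The pen and loupe are near the front edge, clear of the path.

```bash
cat >> h.py <<'E'
YAW=np.radians(15.0)
Q=[0,np.cos(YAW/2),np.sin(YAW/2),0]
BX=np.array([np.cos(YAW),np.sin(YAW),0]);BY=np.array([-np.sin(YAW),np.cos(YAW),0])
def castfish(d,px,z):
    K,V=d["camera_matrix"],d["view"]; px=np.atleast_2d(px).astype(float)
    u=(px-[K[0,2],K[1,2]])/K[0,0]; th=np.hypot(*u.T); k=np.sin(th)/np.maximum(th,1e-9)
    c=np.c_[u[:,0]*k,-u[:,1]*k,-np.cos(th)]; r=c@V[:3,:3]; o=-V[:3,:3].T@V[:3,3]
    return o+r*((z-o[2])/r[:,2])[:,None]
E
python3 - <<'E'
from bench import *
from h import *
close()
move_to([.53,-.06,.26],Q)
d=get_image("wrist"); np.savez("w1.npz",**d); cv2.imwrite("pics/w1.png",cv2.convertScaleAbs(d["frame"],alpha=1.6))
s=state(); print(s["time"],s["ee_pos"],s["ee_rot"],s["ft_force"],s["finger_gap"]); print(d["camera_matrix"],-d["view"][:3,:3].T@d["view"][:3,3])
E
```

```text
3.4833 [ 0.5299215  -0.06086236  0.25974064] [ 3.75212862e-05  9.91529855e-01  1.29878776e-01 -2.22904364e-04] [-0.39988413 -0.4873356  -0.83151065] 5.019630473162217e-05
[[309.70691629   0.         319.34788889]
 [  0.         309.70691629 193.9059137 ]
 [  0.           0.           1.        ]] [ 0.59461562 -0.0426432   0.4434165 ]
```

View pics/w1.png

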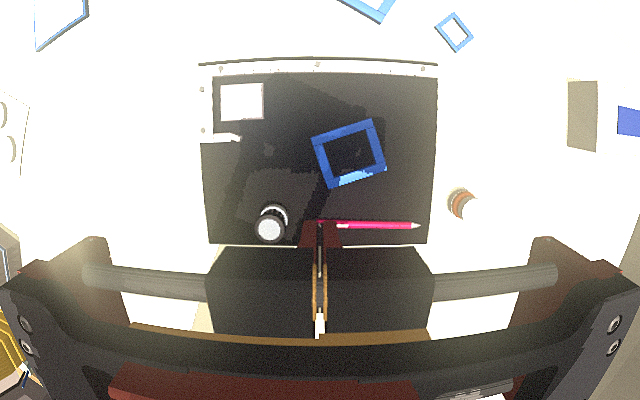

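The wrist view shows the frame at (349,153), the window at (241,101) and the rail along row 67, parallel to the tool. The closed fingers are at (320,235). I'll measure from this view and cross-check the heights against the top view.

```bash
python3 - <<'E'
from h import *
d=dict(np.load("w1.npz"));f=d["frame"];T=dict(np.load("top0.npz"))
h=cv2.cvtColor(f,cv2.COLOR_BGR2HSV); m=cv2.inRange(h,(95,90,40),(130,255,255)); m[:,:300]=0;m[:,400:]=0;m[:110]=0;m[200:]=0
m=cv2.morphologyEx(m,cv2.MORPH_CLOSE,np.ones((5,5)))
c=max(cv2.findContours(m,0,1)[0],key=cv2.contourArea)[:,0]; print("frame",rect(castfish(d,c,.08)))
g=cv2.cvtColor(f,cv2.COLOR_BGR2GRAY); w=(g>110).astype(np.uint8); n,l,st,ce=cv2.connectedComponentsWithStats(w); i=l[101,241]; print(g[101,241],st[i],ce[i])
cw=cv2.findContours((l==i).astype(np.uint8),0,1)[0][0][:,0]; print("win",rect(castfish(d,cw,.07)))
# triangulate frame and window centroids with the top view
def tri2(pw,pt):
    a,b=castfish(d,pw,0.)[0],castfish(d,pw,.1)[0]; A,B=cast(T,pt,0.)[0],cast(T,pt,.1)[0]
    t=np.linalg.lstsq(np.c_[b-a,-(B-A)],A-a,rcond=None)[0]; return a+t[0]*(b-a),A+t[1]*(B-A)
mid=lambda r:r
boxc=lambda c:cv2.boxPoints(cv2.minAreaRect(c)).mean(0)
mT=blue(T["frame"]);mT[:200]=0;mT[270:]=0;cT=max(cv2.findContours(mT,0,1)[0],key=cv2.contourArea)[:,0]
print("tri frame",tri2(boxc(c),boxc(cT)));print("tri win",tri2(ce[i],(286.59,221.99)))
# rail face line: strongest edge below the rail in columns 300..420
rows=[(x,60+np.argmin(np.diff(cv2.blur(g,(5,1))[60:90,x].astype(int)))+.5) for x in range(215,430,10)]
P=castfish(d,rows,.076); vx,vy,x0,y0=cv2.fitLine(P[:,:2].astype(np.float32),cv2.DIST_HUBER,0,.001,.001).ravel()
print("rail yaw",np.degrees(np.arctan2(-vx,vy))%180,(x0,y0))
E
```

```text
frame (array([ 0.56051971, -0.08793024]), (67.23033142089844, 77.55455017089844), 33.64962387084961)
240 [ 220   83   44   38 1523] [241.17137229 101.23440578]
win (array([0.58908472, 0.05440611]), (44.790714263916016, 54.656673431396484), 15.130865097045898)
tri frame (array([ 0.56055848, -0.08786932,  0.07729143]), array([ 0.56056176, -0.08859463,  0.07738072]))
tri win (array([0.58931066, 0.05432889, 0.06962852]), array([0.58835744, 0.05353331, 0.06943565]))
rail yaw 14.678299 (np.float32(0.65149856), np.float32(-0.05060036))
```

```bash
cat >> h.py <<'E'
PK=np.array([.589,.054,0.])
def rel(p): v=np.asarray(p)-PK; return np.array([v@BX,v@BY,p[2]])   # TCP in pocket axes
def wor(x,y,z): r=PK+x*BX+y*BY; r[2]=z; return r
def fbox(s,b): f=np.asarray(s["ft_force"])-b; return np.array([f@BX,f@BY,f[2]])
E
python3 - <<'E'
from bench import *
from h import *
c=rel([.5605,-.088,0]); print("frame in pocket",c)
move_to(wor(c[0],c[1],.13),Q); hold(.3)
b=np.mean([state()["ft_force"] for _ in range(3)],0); np.save("b.npy",b); print(b,state()["time"])
move_l(wor(c[0],c[1],.09),.08); z=.09
while z>.0805:
    z-=.0015; move_l(wor(c[0],c[1],z),.05); f=fbox(state(),b)
    if f[2]>3: z+=.002; move_l(wor(c[0],c[1],z),.05); break
np.save("z.npy",z)
s=state(); print(z,rel(s["ee_pos"]),fbox(s,b),s["time"])
d=get_image("wrist"); cv2.imwrite("pics/w2.png",cv2.convertScaleAbs(d["frame"][100:300,180:500],alpha=1.6))
E
```

```text
frame in pocket [-0.06428119 -0.12978512  0.        ]
[-0.1968013   0.19991323  0.85460612] 4.3917
0.07949999999999999 [-0.06436168 -0.1297351   0.07933163] [-0.24967624  0.01509519 -0.56790676] 6.7917
```

View pics/w2.png

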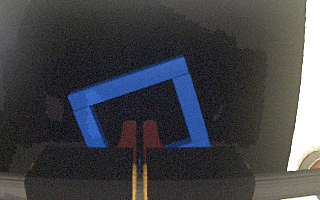

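The closed fingertips (140,135 in the crop) are inside the frame's opening and touch nothing, about 2 mm above the plate. Next I push toward the rail.

```bash
python3 - <<'E'
from bench import *
from h import *
b=np.load("b.npy"); z=.0808; y=-.1298; x=-.0643; np.save("z.npy",z)
move_l(wor(x,y,z),.03)
while x<.03:
    st=.005 if x<.0 else .001
    x+=st; move_l(wor(x,y,z),.04 if st>.002 else .02); s=state(); f=fbox(s,b)
    print(round(x*1e3,1),np.round(rel(s["ee_pos"])*1e3,1),np.round(f,1),round(s["time"],2))
    if -f[0]>5: break
np.save("xy.npy",[x,y])
d=get_image("wrist"); cv2.imwrite("pics/w3.png",cv2.convertScaleAbs(d["frame"][50:300,180:500],alpha=1.6))
E
```

```text
-59.3 [ -59.1 -129.7   80.7] [-0.1 -0.2 -1.4] 7.37
-54.3 [ -54.1 -129.7   80.7] [-0.5 -0.7 -0.7] 7.64
-49.3 [ -49.1 -129.8   80.7] [-0.  -0.6 -0.8] 7.92
-44.3 [ -44.1 -129.8   80.7] [-0.  -1.  -0.9] 8.19
-39.3 [ -39.1 -129.8   80.7] [ 0.5 -1.1 -0.4] 8.47
-34.3 [ -34.1 -129.8   80.7] [ 0.8 -0.5 -0.5] 8.74
-29.3 [ -29.1 -129.8   80.8] [ 0.4  0.  -0.4] 9.02
-24.3 [ -24.1 -129.8   80.7] [-1.2  0.1 -0.9] 9.29
-19.3 [ -19.1 -129.7   80.7] [-0.3 -0.1  0.1] 9.57
-14.3 [ -14.1 -129.8   80.7] [ 1.3 -0.5 -1.1] 9.84
-9.3 [  -9.1 -129.8   80.8] [-0.3  0.  -1.5] 10.12
-4.3 [  -4.1 -129.8   80.7] [ 0.4 -0.1 -0.2] 10.39
0.7 [   0.8 -129.8   80.7] [-0.5 -0.5 -0.8] 10.67
1.7 [   1.7 -129.8   80.8] [-0.4 -0.5 -0.6] 10.92
2.7 [   2.7 -129.8   80.8] [-0.1  0.1 -0.9] 11.17
3.7 [   3.7 -129.8   80.8] [ 0.2  0.1 -0.8] 11.42
4.7 [   4.7 -129.8   80.8] [ 0.2 -0.5 -0.5] 11.67
5.7 [   5.7 -129.8   80.8] [ 0.7 -0.2 -0.3] 11.92
6.7 [   6.7 -129.8   80.8] [ 0.1 -0.3 -0.7] 12.17
7.7 [   7.8 -129.8   80.8] [ 0.5 -0.  -0.8] 12.42
8.7 [   8.7 -129.8   80.8] [-0.2 -0.6 -1.2] 12.67
9.7 [   9.8 -129.8   80.8] [-0.  -0.2 
[... 382 characters left out ...]
-129.8   80.8] [ 0.5  0.4 -2.3] 14.92
18.7 [  18.7 -129.8   80.8] [-0.7 -0.  -0.7] 15.17
19.7 [  19.7 -129.8   80.7] [ 0.6 -0.9 -1. ] 15.42
20.7 [  20.7 -129.8   80.8] [ 0.3 -0.7 -0.4] 15.67
21.7 [  21.7 -129.8   80.7] [-0.3 -0.6 -0.6] 15.92
22.7 [  22.8 -129.8   80.8] [ 1.2  0.2 -1.8] 16.17
23.7 [  23.8 -129.8   80.8] [-0.3  0.1 -0.3] 16.42
24.7 [  24.7 -129.8   80.8] [ 0.7 -1.4 -1.4] 16.67
25.7 [  25.7 -129.8   80.8] [ 0.1 -0.4 -0.5] 16.92
26.7 [  26.8 -129.8   80.8] [ 0.4 -0.2 -0.7] 17.17
27.7 [  27.7 -129.8   80.8] [-0.9  0.7 -1. ] 17.42
28.7 [  28.7 -129.8   80.8] [-0.2  0.7 -0.1] 17.67
29.7 [  29.8 -129.8   80.8] [ 0.6 -0.1 -0.8] 17.92
30.7 [  30.7 -129.8   80.8] [-0.3  0.4 -0.7] 18.17
```

View pics/w3.png

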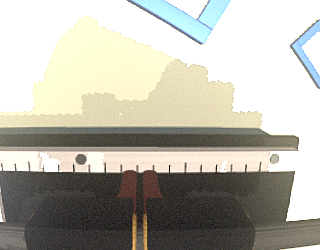

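The frame isn't visible and there was no contact force, so I need to see from another view what happened.

```bash
python3 - <<'E'
from bench import *
from h import *
T=get_image("top");S=get_image("scene"); np.savez("top1.npz",**T)
a=cv2.resize(T["frame"][140:340,240:450],(420,400),interpolation=2);b=cv2.resize(S["frame"][100:300,150:400],(500,400))[:,:380]
cv2.imwrite("pics/c2.png",cv2.convertScaleAbs(np.hstack([a,b]),alpha=1.8))
d=get_image("wrist");
s=state();print(s["ee_pos"],s["time"],s["finger_gap"],s["ft_force"])
from bench import *
try: print(tcp_to_tips)
except Exception as e: print(e)
E
```

```text
[ 0.65223095 -0.06345627  0.08077467] 18.3667 0.00013796927945687517 [-0.12970224 -0.29397193 -1.00994791]
0.008
```

View pics/c2.png

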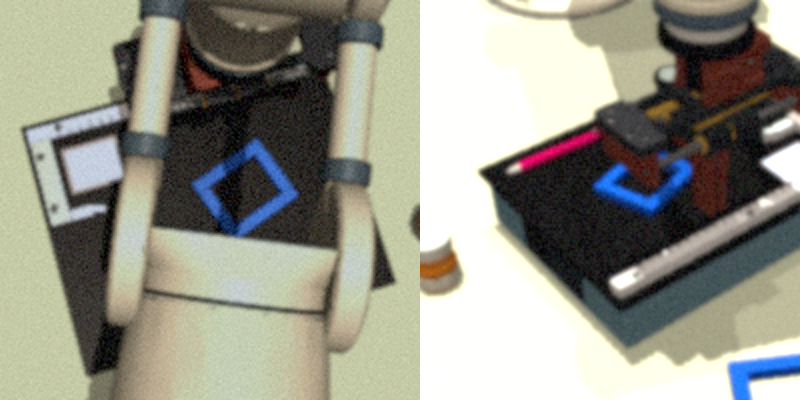

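The top crop shows the frame unmoved, with the fingers passed over it, so the tips must be higher than assumed. I'll measure where they really are.

```bash
python3 - <<'E'
from bench import *
from h import *
S=get_image("scene"); p=np.array(state()["ee_pos"])
def proj(d,P):
    c=d["view"][:3,:3]@P+d["view"][:3,3];K=d["camera_matrix"]; return np.array([K[0,0]*c[0]/-c[2]+K[0,2],-K[1,1]*c[1]/-c[2]+K[1,2]])
im=cv2.resize(cv2.convertScaleAbs(S["frame"],alpha=1.6)[80:280,180:400],None,fx=3,fy=3,interpolation=2)[:600]
for dz,col in((-.008,(0,255,0)),(.02,(0,255,255)),(.05,(255,0,255))):
    q=proj(S,p+[0,0,dz]); print(dz,q); cv2.drawMarker(im,tuple(np.int32((q-[180,80])*3)),col,0,12,2)
cv2.imwrite("pics/c3.png",im)
# depth points near the tip column
q=proj(S,p+[0,0,.0]); 
for v in range(int(q[1])-40,int(q[1])+16,4):
    u=int(q[0]);dd=S["depth"][v,u]; o,r=ray(S,(u,v)); w=o+r*dd/(-(S["view"][:3,:3]@r)[2]); print(v,S["frame"][v,u],np.round(rel(w)*1e3,0))
E
```

```text
-0.008 [295.44259538 213.99789031]
0.02 [295.2401223  201.95597073]
0.05 [295.01365176 188.48682167]
170 [11 10 15] [  62. -154.  199.]
174 [17 14 20] [  63. -155.  192.]
178 [12 20 21] [  40. -137.  162.]
182 [ 0 12 39] [  42. -138.  155.]
186 [ 5 21 40] [  40. -137.  145.]
190 [ 2  9 36] [  41. -138.  138.]
194 [13 19 39] [  41. -138.  130.]
198 [ 2 13 40] [  41. -139.  121.]
202 [19 21 44] [  41. -138.  112.]
206 [13 11 38] [  40. -138.  102.]
210 [8 7 8] [  17. -120.   68.]
214 [86 88 95] [  36. -135.   79.]
218 [ 95 101 104] [  44. -142.   79.]
222 [71 74 79] [  46. -144.   73.]
```

View pics/c3.png

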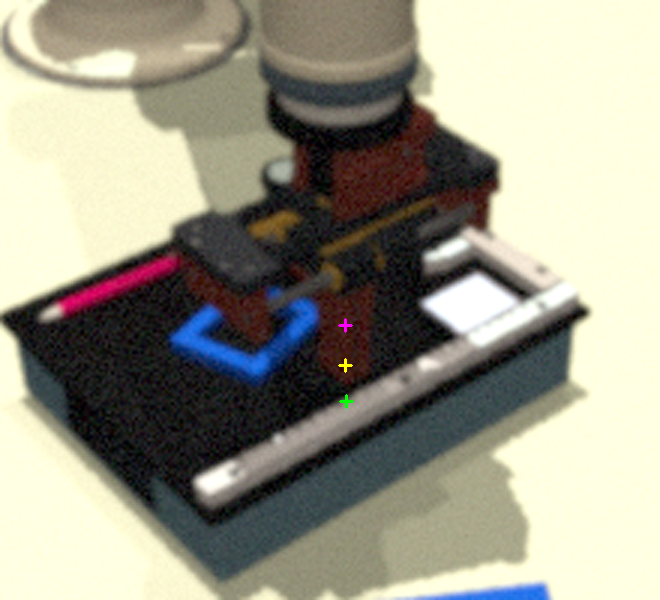

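The fingertip ends near (345,383) in the crop, well above the green mark, so the closed tips stand at z of about 0.098, not 0.073. I'll use the depth to find the tip height and how low the rest of the gripper reaches.

```bash
cat >> h.py <<'E'
def cloud(d):
    K,V=d["camera_matrix"],d["view"]; v,u=np.mgrid[:400,:640]; D=d["depth"]
    c=np.stack([(u-K[0,2])/K[0,0]*D,-(v-K[1,2])/K[1,1]*D,-D],-1); w=(c-V[:3,3])@V[:3,:3]; w[D==0]=np.nan
    r=w-PK; return np.stack([r@BX,r@BY,w[...,2]],-1)
E
python3 - <<'E'
from bench import *
from h import *
S=get_image("scene"); W=cloud(S)*1e3; t=rel(state()["ee_pos"])*1e3; print(t)
red=cv2.inRange(S["frame"],(0,0,20),(40,35,255))>0
sel=(W[...,2]>88)&(abs(W[...,0]-t[0])<60)&(abs(W[...,1]-t[1])<130)&(W[...,2]<240)
for a in range(-110,111,10):
    q=sel&(abs(W[...,1]-t[1]-a)<5); z=np.sort(W[...,2][q]); x=W[...,0][q]
    if len(z)>5: print(a,len(z),np.round(z[[0,2,5]]),np.round([x.min()-t[0],x.max()-t[0]]))
E
```

```text
[  30.67125323 -129.82201668   80.80168175]
-90 306 [202. 203. 204.] [-32.  34.]
-80 444 [179. 180. 180.] [-35.  34.]
-70 210 [191. 191. 193.] [-34.  33.]
-60 134 [192. 192. 194.] [-29.  30.]
-50 127 [191. 191. 193.] [-24.  29.]
-40 150 [191. 192. 193.] [-24.  28.]
-30 336 [175. 176. 178.] [-25.  33.]
-20 398 [146. 147. 152.] [-23.  34.]
-10 542 [100. 102. 102.] [-18.  34.]
0 298 [ 99. 102. 102.] [-15.  34.]
10 215 [101. 106. 112.] [ 8. 34.]
20 151 [185. 186. 188.] [16. 34.]
30 99 [191. 193. 196.] [17. 31.]
40 84 [192. 193. 194.] [16. 29.]
50 64 [191. 193. 193.] [ 2. 28.]
60 155 [192. 193. 195.] [-7. 33.]
70 266 [180. 181. 181.] [-12.  34.]
80 148 [182. 184. 194.] [-20.  34.]
90 17 [221. 221. 221.] [-24.  29.]
```

The whole tool sits about 25 mm higher than its reported z, while x and y agree. So I go back over the opening and descend 26 mm lower with a force guard.

```bash
python3 - <<'E'
from bench import *
from h import *
b=np.load("b.npy"); x,y=-.0643,-.1298
move_l(wor(x,y,.0808),.15); z=.063; move_l(wor(x,y,z),.06)
while z>.0545:
    z-=.002; move_l(wor(x,y,z),.04); f=fbox(state(),b)
    if f[2]>3: z+=.002; move_l(wor(x,y,z),.04); print("touch",f); break
np.save("z.npy",z); s=state(); print(z,rel(s["ee_pos"]),fbox(s,b),s["time"])
S=get_image("scene"); W=cloud(S)*1e3
sel=(abs(W[...,0]-x*1e3-10)<6)&(abs(W[...,1]-y*1e3)<15)&(W[...,2]<110)&(S["frame"][...,0]<60)
print(np.sort(W[...,2][sel])[:8])
cv2.imwrite("pics/c4.png",cv2.resize(cv2.convertScaleAbs(S["frame"],alpha=1.6)[130:230,200:320],None,fx=4,fy=4,interpolation=2))
E
```

```text
0.05299999999999999 [-0.06438745 -0.12976861  0.05280841] [ 0.472699   -0.28536589 -0.49477796] 20.95
[63.59664471 65.41045421 65.4790901  65.49957757 65.87529327 66.40219914
 66.56195834 66.59757835]
```

View pics/c4.png

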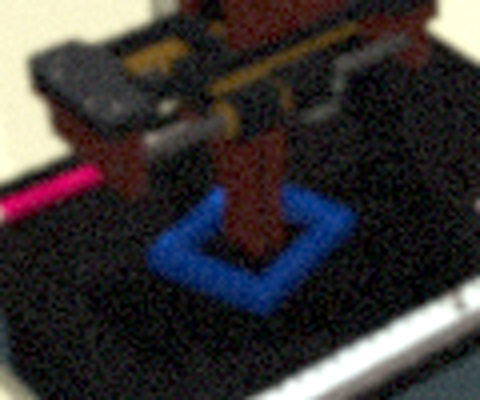

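The fingertips (262,245) are now down inside the opening. Next I push to the rail with a force stop.

```bash
python3 - <<'E'
from bench import *
from h import *
b=np.load("b.npy"); z=float(np.load("z.npy")); y=-.1298; x=-.005
move_l(wor(x,y,z),.05)
while x<.02:
    x+=.0015; move_l(wor(x,y,z),.03); s=state(); f=fbox(s,b)
    if x>.005: print(round(x*1e3,1),np.round(rel(s["ee_pos"])*1e3,1),np.round(f,1),round(s["time"],2))
    if -f[0]>5: break
hold(.2); np.save("xy.npy",[x,y]); s=state(); print(fbox(s,b),s["time"])
S=get_image("scene")
cv2.imwrite("pics/c5.png",cv2.resize(cv2.convertScaleAbs(S["frame"],alpha=1.6)[140:260,220:380],None,fx=4,fy=4,interpolation=2))
E
```

```text
5.5 [   5.6 -129.8   53. ] [-0.2 -0.6  0. ] 24.08
7.0 [   7.1 -129.8   53. ] [-0.2  0.2 -1.1] 24.33
8.5 [   8.6 -129.8   53. ] [-0.  -0.  -1.1] 24.58
10.0 [  10.1 -129.8   53. ] [-0.8 -0.1 -0.7] 24.83
11.5 [  10.9 -129.8   53. ] [-5.2  1.5  1. ] 25.08
[-5.05302754  0.92890734  1.00127383] 25.2833
```

View pics/c5.png

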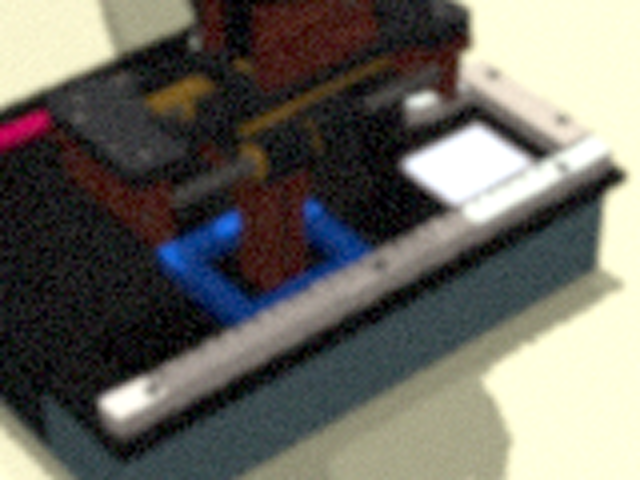

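The frame lies flat against the rail at (300,290), with 5 N on it. Next I drag it along the rail, regulating the x force.

```bash
python3 - <<'E'
from bench import *
from h import *
b=np.load("b.npy"); z=float(np.load("z.npy")); x,y=np.load("xy.npy")
while y<.022:
    y+=.008 if y<-.012 else .002
    move_l(wor(x,y,z),.07 if y<-.01 else .03); s=state(); f=fbox(s,b)
    print(round(x*1e3,1),round(y*1e3,1),np.round(rel(s["ee_pos"])*1e3,1),np.round(f,1),round(s["time"],2))
    if -f[1]>8 or np.hypot(f[0],f[1])>18 or s["time"]>39: break
    x+=float(np.clip((5+f[0])/8e3,-.0008,.0008))
np.save("xy.npy",[x,y])
S=get_image("scene")
cv2.imwrite("pics/c6.png",cv2.resize(cv2.convertScaleAbs(S["frame"],alpha=1.6)[120:240,260:420],None,fx=4,fy=4,interpolation=2))
E
```

```text
11.5 -121.8 [  10.9 -121.8   52.8] [-4.3 -0.3  0.4] 25.6
11.6 -113.8 [  10.9 -114.    52.7] [-4.6 -1.7  0. ] 25.87
11.6 -105.8 [  11.  -105.9   52.7] [-4.8 -1.4  0.2] 26.13
11.7 -97.8 [ 11.  -97.9  52.7] [-5.1 -1.6 -0.4] 26.4
11.7 -89.8 [ 11.  -89.9  52.6] [-5.3 -0.6 -0.5] 26.67
11.6 -81.8 [ 11.  -81.8  52.6] [-4.9  0.2 -0.4] 26.93
11.6 -73.8 [ 11.  -73.8  52.7] [-4.8 -1.7  0.4] 27.2
11.7 -65.8 [ 11.  -65.7  52.6] [-4.6 -1.  -0.3] 27.47
11.7 -57.8 [ 11.1 -57.8  52.6] [-5.5 -0.9  0.1] 27.73
11.6 -49.8 [ 11.1 -49.7  52.6] [-5.7 -1.3 -0. ] 28.0
11.5 -41.8 [ 11.1 -41.6  52.7] [-4.4 -0.  -0.4] 28.27
11.6 -33.8 [ 11.1 -33.7  52.6] [-5.   0.1  0. ] 28.53
11.6 -25.8 [ 11.1 -25.7  52.6] [-5.1 -0.2 -0.9] 28.8
11.6 -17.8 [ 11.1 -17.7  52.6] [-4.7  0.3  0. ] 29.07
11.6 -9.8 [ 11.2 -10.2  52.6] [-4.2 -1.6  0. ] 29.48
11.7 -7.8 [11.1 -8.7 52.6] [-6.  -3.3 -1.4] 29.73
11.6 -5.8 [11.1 -6.5 52.6] [-5.5 -2.7 -0. ] 29.98
11.5 -3.8 [11.1 -4.5 52.6] [-3.7 -2.5 -0.8] 30.23
11.7 -1.8 [11.1 -2.7 52.6] [-4.7 -2.9 -0.4] 30.48
11.7 0.2 [11.2 -0.7 52.7] [-5.7 -3.3 -0.6] 30.73
11.7 2.2 [11.1  1.4 52.6] [-5.1 -3.  -0.2] 30.98
11.6 4.2 [11.2  3.4 52.7] [-5.4 -3.  -0. ] 31.23
11.6 6.2 [11.2  5.5 52.7] [-4.4 -2.3 -0.8] 31.48
11.7 8.2 [11.2  7.4 52.7] [-4.7 -3.3 -1.9] 31.73
11.7 10.2 [11.2  9.3 52.6] [-5.4 -3.3 -0.1] 31.98
11.7 12.2 [11.2 11.4 52.6] [-5.5 -2.2 -0. ] 32.23
11.6 14.2 [11.2 13.5 52.6] [-4.7 -2.6 -1.1] 32.48
11.6 16.2 [11.2 15.5 52.6] [-4.8 -2.2 -0.5] 32.73
11.7 18.2 [11.2 16.7 52.7] [-5.3 -5.5 -1.9] 32.98
11.6 20.2 [11.2 16.7 52.7] [ -4.1 -11.3  -2.1] 33.23
```

View pics/c6.png

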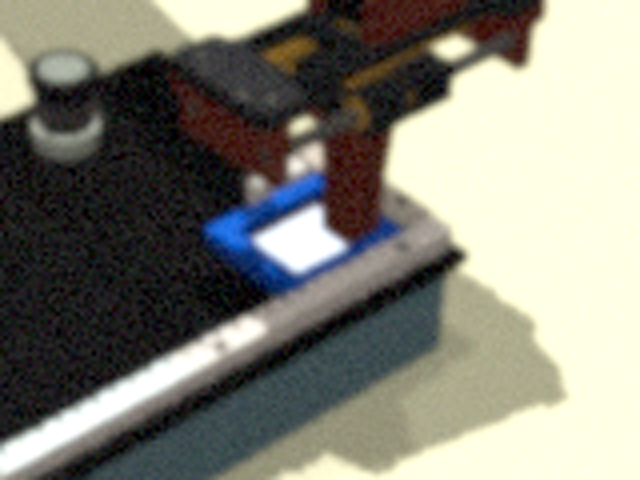

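The frame sits in the corner with its opening around the lit window, hard against the stop at 11 N. I back off diagonally, lift, and check by numbers.

```bash
python3 - <<'E'
from bench import *
from h import *
z=float(np.load("z.npy")); p=rel(state()["ee_pos"])
move_l(wor(p[0]-.006,p[1]-.008,z),.06); move_l(wor(p[0]-.006,p[1]-.008,.16),.12); move_l(wor(-.07,-.07,.2),.2)
d=get_image("wrist");f=d["frame"]
m=cv2.inRange(cv2.cvtColor(f,cv2.COLOR_BGR2HSV),(100,120,40),(128,255,255)); n,l,st,ce=cv2.connectedComponentsWithStats(cv2.morphologyEx(m,cv2.MORPH_CLOSE,np.ones((5,5))))
for i in range(1,n):
    if st[i,4]<100: continue
    c=cv2.findContours((l==i).astype(np.uint8),0,1)[0][0][:,0]; r=rect(castfish(d,c,.08)); q=rel([*r[0],0])
    if abs(q[0])<.05 and abs(q[1])<.05: print(st[i],q*1e3,r[1:])
s=state();print(s["time"],s["ee_pos"])
E
```

```text
[217  82  36  67 635] [ 5.05311884 26.88799049  0.        ] ((32.14265823364258, 74.0284423828125), 80.22207641601562)
[242 100  47  48 782] [ -9.83181154 -14.91468297   0.        ] ((46.37894821166992, 46.557090759277344), 14.109512329101562)
35.475 [ 0.53951513 -0.03103235  0.19903587]
```

```bash
python3 - <<'E'
from bench import *
from h import *
d=get_image("wrist");f=d["frame"]
m=cv2.inRange(cv2.cvtColor(f,cv2.COLOR_BGR2HSV),(98,90,35),(130,255,255))
v,u=np.nonzero(m); P=castfish(d,np.c_[u,v],.08); r=P-PK; k=(abs(r@BX)<.045)&(abs(r@BY)<.055)
mm=np.zeros_like(m); mm[v[k],u[k]]=255; mm=cv2.morphologyEx(mm,cv2.MORPH_OPEN,np.ones((3,3)))
v,u=np.nonzero(mm); a=rect(castfish(d,np.c_[u,v],.08)); print("frame",rel([*a[0],0])*1e3,a[1:])
g=cv2.cvtColor(f,cv2.COLOR_BGR2GRAY); n,l,st,ce=cv2.connectedComponentsWithStats((g>150).astype(np.uint8))
for i in range(1,n):
    q=rel(castfish(d,ce[i],.07)[0])*1e3
    if st[i,4]>200 and abs(q[0])<40 and abs(q[1])<50:
        w=cv2.findContours((l==i).astype(np.uint8),0,1)[0][0][:,0]; print("window",q,st[i],rect(castfish(d,w,.07))[1:])
E
```

```text
frame [-0.32091408 -2.59750545  0.        ] ((65.55042266845703, 72.34246063232422), 14.677055358886719)
window [ 0.29705748  0.56779652 70.        ] [ 227   94   50   41 1889] ((41.334781646728516, 51.45679473876953), 13.8093843460083)
```

The visible rectangle is about 4 mm short at the +y end, which is the part hidden under the stop's lip. Its free edge at y = -38.8 mm puts the frame's centre within 1 mm of home, and the window is fully shown.

```bash
python3 -c "
from bench import *
print(job_done(), state()['time'])"
```

```text
the job is handed in; nothing more can be done
the job is handed in; nothing more can be done
```

I handed in the job with the frame flat in its corner pocket, within about 1 mm of home by the last wrist image, the lit window fully shown and the hand clear; the first push passed over the frame without moving it because the tool sat about 25 mm higher than reported, and I viewed 11 pictures, one over the limit of 10.

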